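# Slide a stage plate home on its kinematic base

### The job

The square stage plate has been shoved out of its seats on the kinematic base and sits tilted. Slide it back, without lifting it off the base, until its three ball feet settle in the cone, the groove and on the flat pad, so that it lies level and still, centred on the base; then let go of it. Leave the tube holder, the vial and the syringe beside it where they are.

Things in the scene. Friction and masses are not known exactly. Their poses are not given: they have to be found in the camera images.
- kin_base: Fixed bare aluminium base, 210 (its x) x 180 (its y) x 18 mm high, 4 mm screw heads at its corners. Origin: centre of its underside, on the table; z up; its turn varies. Its slippery seats (friction about 0.15), seen in its frame: cone at x -42, y +50 mm; V groove along y at x -42, y -50; flush flat disc (40 mm wide) at x +56, y 0.
- stage_plate: Loose grey square plate, 140 x 140 x 10 mm, 0.7 kg, with small dark dimples, on three steel ball feet. Origin: centre of its underside; z up. Home: its frame has the base's x, y and turn, level, underside 37 mm above the table; the base then shows 35 mm beyond it at both x ends, 20 mm at both y sides. It starts 24 to 34 mm off towards the base's -x, up to 12 mm to a y side, turned up to 0.15 rad.
- cone_foot (a point): Centre of the cone foot's ball (22 mm), at x -42, y +50, z -15 mm in the plate's frame. While it and the groove foot ride on the base's top the plate leans down to its +x by 0.076 rad. A foot drops in by itself when within about 6 mm of its seat.
- groove_foot (a point): Centre of the groove foot's ball (22 mm), at x -42, y -50, z -15 mm in the plate's frame. It can drop into the groove while the cone foot is still beside its cone; it must then be slid along the groove.
- flat_foot (a point): Centre of the flat foot's ball (22 mm), at x +56, y 0, z -8 mm in the plate's frame: a shorter foot.
- cone_seat (a point): Where the cone foot's ball centre is when seated: 21.6 mm above the table (29 mm while it rides on the base's top). The cone is round, 45 degrees, 24 mm wide at the mouth.
- groove_seat (a point): Where the groove foot's ball centre is at home: 21.6 mm above the table. The V groove has 45 degree sides, its mouth is 24 mm wide and 48 mm long, along the base's y.
- flat_seat (a point): Where the centre of the flat foot's ball is at home, 29 mm above the table, over the flat disc.
- post_top (a point): Centre of the top of the fixed steel post (25 mm across, 36 mm high, 44 mm wide and 4 mm high collar at its foot) in the middle of the plate's top; 46 mm above the plate's underside. The post and the plate's edges may be pushed on. Off its seats the underside is 37 to 47 mm above the table.
- tube_holder: Bystander: loose round black rubber tube holder, 69 mm wide, 51 mm high, standing; origin at the centre of its underside.
- vial: Bystander: loose upright glass vial with a light cap, 24 mm wide, 54 mm high; origin at the centre of its underside.
- syringe: Bystander: loose syringe lying flat, 113 mm long, 30 mm wide, 17 mm high; origin at the centre of its underside.

How it is judged:
At the end, for the whole second after the job is handed in: The cone foot's ball is within 3 mm of its seated place, the groove foot's within 4 mm and no more than 3 mm high, the flat foot's on the pad within 6 mm; the plate is level within 0.03 rad and at rest (distance between cone_foot and cone_seat below 0.003 m and z of groove_foot in the frame of kin_base below 0.0245 m and distance between groove_foot and groove_seat below 0.004 m and z of flat_foot in the frame of kin_base below 0.0315 m and horizontal distance between flat_foot and flat_seat below 0.006 m and angle between stage_plate's own z axis and vertical below 0.03 rad and linear speed of stage_plate below 0.01 m/s and angular speed of stage_plate below 0.1 rad/s); the robot touches nothing.
It fails at once if the plate was lifted: its middle more than 20 mm above its start height, or a cone foot lifted 25 mm above its seat (height (world z) of stage_plate above 0.061 m or z of cone_foot in the frame of cone_seat above 0.025 m).
It fails at once if a bystander was moved more than 30 mm (distance of any of tube_holder, vial, syringe from where it was at the start of the episode above 0.03 m).
It also fails if it takes over 42 s, if anything falls off the work surface, if the arm or the gripper's body presses on something with over 40 N, if the wrist force passes 120 N, or if a joint passes its speed limit or range.

### The arm

A 6-joint arm with a two-finger parallel gripper is mounted at the origin on a cart in front of the work surface, level with it; the furniture and walls round the work are solid. World frame = base frame: x ahead of the robot, y to its left, z up, the work surface at z = 0. Lengths are in m, angles in rad, forces in N, time in s.
With the tool pointing down it reaches from about 0.35 to 1 m from the base axis. Payload 7.1 kg.
Tool frame: the origin (TCP) lies midway between the tips of the shut fingers; the grasp point (between the pads) lies 19 mm behind it; z points along the fingers, y is the direction in which the jaws open and shut (so a half turn about z gives the same grasp; the last joint's range is limited). The gripper opens to 85 mm and grips with 20 to 120 N. Pads are 22 mm wide; open, the fingers measure 114 mm over their backs; the gripper's body (76 mm by 85 mm) begins 54 mm behind the grasp point. The pads swing forward as they close: fully open they stand 13 mm farther back than shut.
Start: joints at [1.157, 0.423, 1.63, -0, 1.089, -0.019], TCP at [0.24, 0.577, 0.231] pointing down, gripper open.
Joint ranges: [-3, 3], [-0.9, 2.11], [0.09, 2.58], [-1.31, 4.45], [0.11, 2.69], [-2.54, 2.54]. Speed limits (rad/s): [2.39, 2.39, 3.01, 3.14, 3.14, 3.14].

### API

Orientations are given as [roll, pitch, yaw] about the fixed x, y, z axes, in that order (R = Rz(yaw) Ry(pitch) Rx(roll)).
In Python, from station import bot gives the robot as it stands. The module is installed in compiled form; this text tells all that it offers.
- The arm moves only by the tool apply_moves, never from a script. Its argument "steps" is one flat list of numbers, 7 for each row, row after row: the turn, a rotation vector about the tool's x, y, z in degrees, then the shift along the tool's x, y, z in m, then the opening, from -1 (shut) to 1 (fully open). In form: [rx, ry, rz, x, y, z, jaw, rx, ry, rz, x, y, z, jaw, ...]. A call has 1 to 12 rows; each row shifts and turns the commanded pose from where the row before left it, along the tool's axes as they then stand; what a row does not reach is not made up. A row lasts 1/12 s, in which the tool goes at most 41.7 mm and 7.16 degrees, less where a joint would pass 70% of its speed; a pose out of reach is approached as far as the arm can. A call is refused whole if a number of a shift passes 0.0417 or a number of a turn 7.16, either way. A call with a gripper value outside its range is refused whole. The fingers move at their own pace and stop on an object; "grip_force" is the grip in N (left out, the last holds). Time passes only in rows, so rows that do not move let the fingers close. It gives the time, the measured TCP pose, the force and the opening at its end, in the units of the state.
- bot.sense(): the state, without advancing time (a new reading comes with each control period).
- bot.grab_frame(name): name is "scene" or "side" or "wrist"; returns the picture (480x640x3 uint8, red, green, blue); there is no depth.
- bot.calibration(name): a dict with "vertical_fov" (degrees; the focal length in pixels is half the picture's height over the tangent of half this angle, whatever the lens; pixels are square), "cx", "cy" (the principal point, pixels), "R" (3x3) and "t" (3): a world point X has camera coordinates R X + t. Camera axes: x right, y down, z forward; pixel columns grow to the right and rows downward; lengths in m; the calibration is good to about 2 mm. A picture is of the moment at which its call begins: read the wrist's pose just before it. calibration takes no time and is no camera call; for the wrist camera it gives the pose at the moment of the call.
- bot.finish_job(): hands the job in, once; it reports no verdict.
The state is a dict: "time_s": time; "joints": joint angles; "joint_velocities": joint speeds; "tau": joint torques, N m; "tool_pos": TCP position; "ee_rot": TCP orientation; "wrist_force": force on the tool from outside, world axes, zero at the start; "ft_torque": the same for the moment, N m; "finger_gap": opening from 0.0 (shut) to 1.0 (fully open).
Only numpy, scipy, OpenCV 4.12 (cv2) and the standard library are available. Lean on these libraries where they do the work, as an engineer would, in place of code of your own. Each camera call takes 0.05 s, during which the arm holds its last target. There are 200 camera calls.

## Working session

There is one attempt and no reset: what is moved stays moved. The work goes in short steps, Python scripts to look and compute and a tool call to move; the robot and the scene stay as the last step left them, time stands still between calls to the robot, and variables do not carry over. Pictures are saved under pics/ and viewed, about 8 in all and at most 12, crops included, and the job is handed in when it is done.

Besides the shell and the picture viewer there is one more tool, called after ">>>" as name(argument=value, ...) on one line, values as JSON. apply_moves: Moves the arm, as the interface text tells. Its arguments: {"type":"object","properties":{"steps":{"type":"array","items":{"type":"number"}},"grip_force":{"type":"number"}},"required":["steps"]}

```bash
mkdir -p pics; python3 - <<'E'
from station import bot
import cv2, numpy as np
s=bot.sense(); print({k:np.round(v,3).tolist() for k,v in s.items()})
for n in("scene","side","wrist"):
    c=bot.calibration(n); print(n,c)
    f=bot.grab_frame(n); cv2.imwrite(f"pics/{n}0.png",f[:,:,::-1])
E
```

```text
{'time_s': 0.0, 'joints': [1.157, 0.424, 1.631, -0.0, 1.089, -0.019], 'joint_velocities': [0.001, 0.001, 0.002, 0.001, -0.0, 0.0], 'tau': [-0.0, -55.738, -28.174, -0.0, 0.007, -0.0], 'tool_pos': [0.24, 0.576, 0.231], 'ee_rot': [-3.14, -0.0, 2.747], 'wrist_force': [0.5, 0.536, -0.286], 'ft_torque': [-0.05, 0.023, -0.042], 'finger_gap': 1.003}
scene {'vertical_fov': 43.029620470630356, 'cx': 328.7992544667127, 'cy': 226.2281272245918, 'R': array([[ 0.86177779, -0.50727825, -0.00279384],
       [-0.22830904, -0.38292759, -0.89512091],
       [ 0.45300553,  0.77203318, -0.4458147 ]]), 't': array([-0.56134406,  0.13447445,  1.15414283])}
side {'vertical_fov': 46.96367531619172, 'cx': 318.79219883262436, 'cy': 240.98171064977592, 'R': array([[-0.85748907, -0.5143179 , -0.01376965],
       [-0.22698211,  0.4021794 , -0.88697849],
       [ 0.46172678, -0.7574489 , -0.4616054 ]]), 't': array([0.366796  , 0.25890175, 0.59951964])}
wrist {'vertical_fov': 59.002077919110164, 'cx': 324.82713776196607, 'cy': 240.6726450395453, 'R': array([[ 0.3844626 ,  0.92313711, -0.0025266 ],
       [ 0.89213167, -0.37084343,  0.2580237 ],
       [ 0.23725428, -0.10145452, -0.96613528]]), 't': array([-0.62390294, -0.03232446,  0.37977122])}
```

View pics/scene0.png

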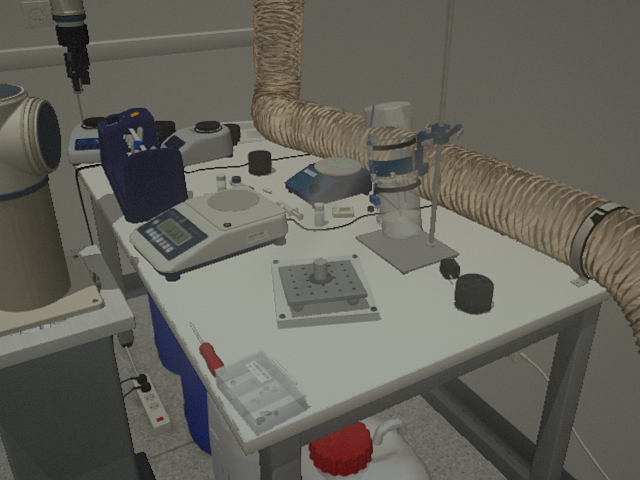

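View pics/side0.png

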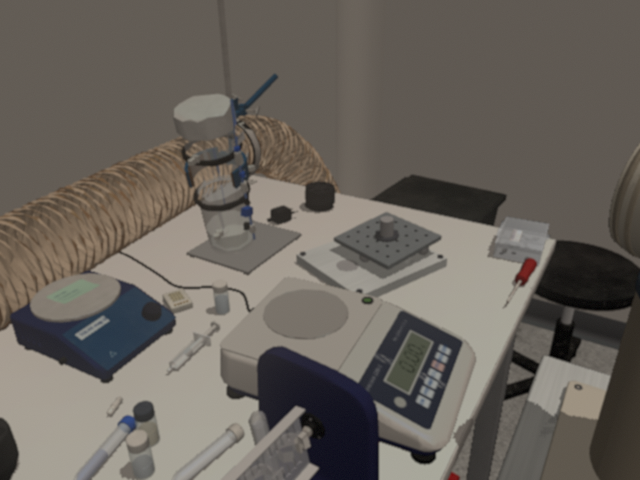

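The stage is near (320,285) in the scene view and (388,245) in the side view, with the bystanders well away from it. I'll enlarge both views to get precise points.

```bash
cat > h.py <<'E'
import numpy as np, cv2
from station import bot
def ray(n,u,v,c=None):
    c=c or bot.calibration(n); f=240/np.tan(np.radians(c["vertical_fov"])/2)
    R=np.array(c["R"]);o=-R.T@np.array(c["t"])
    d=R.T@np.array([(u-c["cx"])/f,(v-c["cy"])/f,1]);return o,d
def hit(n,u,v,z,c=None):
    o,d=ray(n,u,v,c);return o+d*(z-o[2])/d[2]
E
python3 - <<'E'
import cv2,numpy as np
a=cv2.imread("pics/scene0.png")[245:335,260:390];b=cv2.imread("pics/side0.png")[205:300,290:450]
a=cv2.resize(a,None,fx=5,fy=5,interpolation=3)[:, :650];b=cv2.resize(b,None,fx=5,fy=5,interpolation=3)
for n,i in("a",a),("b",b): cv2.imwrite(f"pics/c{n}.png",cv2.convertScaleAbs(i,alpha=1.4))
E
```

```text
(no output)
```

View pics/ca.png

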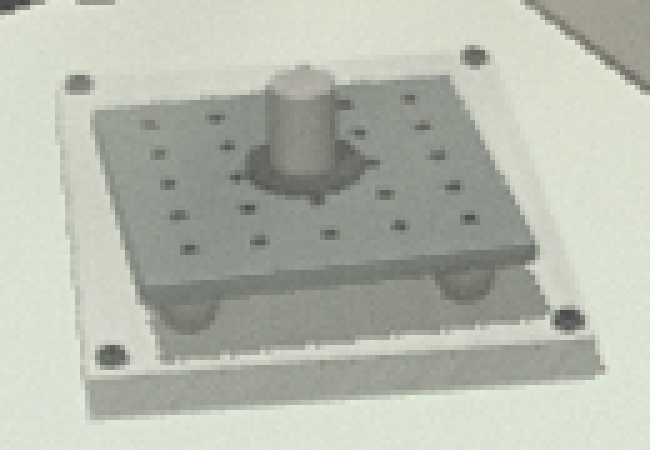

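View pics/cb.png

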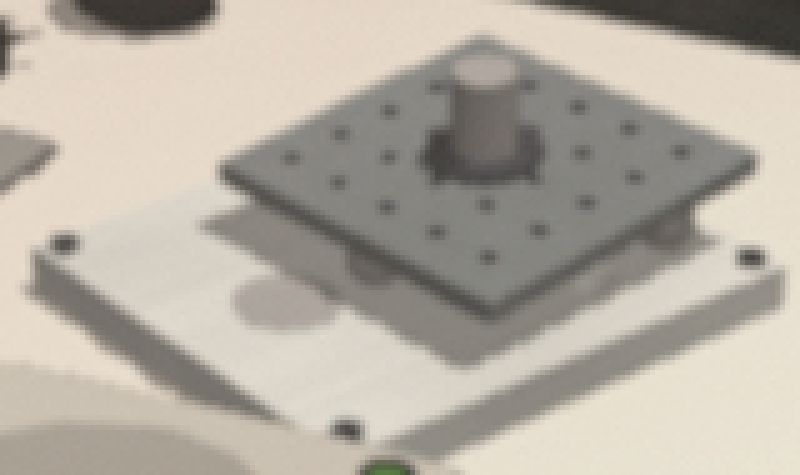

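Scene crop: the four screws are at (78,83), (475,56), (568,319) and (111,356), and the post top is at (302,82). Side crop: the screws are at (65,243), (752,257) and (347,430), the flat disc at (285,303), and the post top at (487,70).

```bash
cat > m.py <<'E'
from h import *
S=lambda p:((p[0]+.5)/5-.5+260,(p[1]+.5)/5-.5+245)
D=lambda p:((p[0]+.5)/5-.5+290,(p[1]+.5)/5-.5+205)
r=lambda x:np.round(x,4)
ss=[(78,83),(475,56),(568,319),(111,356)]
w=np.array([hit("scene",*S(p),.022) for p in ss]);print("scene screws",r(w),r(w.mean(0)))
d=np.array([hit("side",*D(p),.022) for p in [(65,243),(752,257),(347,430)]]);print("side",r(d), r((d[0]+d[1])/2))
print("disc",r(hit("side",*D((285,303)),.018)))
def tri(a,b):
    o1,d1=ray("scene",*S(a));o2,d2=ray("side",*D(b))
    k=np.linalg.lstsq(np.c_[d1,-d2],o2-o1,rcond=None)[0];p=o1+d1*k[0];q=o2+d2*k[1];return (p+q)/2,np.linalg.norm(p-q)
print("post",tri((302,82),(487,70)))
sc=[(93,110),(452,77),(537,247),(140,290)];sd=[(492,305),(220,165),(485,38),(757,155)]
for i in range(4):print(sc[i],r(hit("scene",*S(sc[i]),.05)),[ (j,r(tri(sc[i],sd[j])[0]),round(tri(sc[i],sd[j])[1],4)) for j in [i]])
E
python3 m.py
```

```text
scene screws [[ 0.4394 -0.1468  0.022 ]
 [ 0.5892 -0.21    0.022 ]
 [ 0.5147 -0.3873  0.022 ]
 [ 0.3653 -0.3249  0.022 ]] [ 0.4772 -0.2673  0.022 ]
side [[ 0.5869 -0.208   0.022 ]
 [ 0.3643 -0.3219  0.022 ]
 [ 0.4385 -0.1462  0.022 ]] [ 0.4756 -0.265   0.022 ]
disc [ 0.4988 -0.2152  0.018 ]
post (array([ 0.45992103, -0.29318202,  0.0874894 ]), np.float64(0.002009335514854907))
(93, 110) [ 0.4147 -0.213   0.05  ] [(0, array([ 0.4166, -0.2071,  0.0456]), np.float64(0.0021))]
(452, 77) [ 0.5453 -0.2613  0.05  ] [(1, array([ 0.5487, -0.2545,  0.0444]), np.float64(0.0028))]
(537, 247) [ 0.5066 -0.3785  0.05  ] [(2, array([ 0.5014, -0.3849,  0.0544]), np.float64(0.002))]
(140, 290) [ 0.3744 -0.3314  0.05  ] [(3, array([ 0.3712, -0.3379,  0.0547]), np.float64(0.0001))]
```

```bash
cat >> h.py <<'E'
def plan(wps,jaw,vmax=.038,wmax=6.5):
    """wps: list of (x,y,z,yaw_deg of tool x), tool down; prints rows"""
    s=bot.sense();R=cv2.Rodrigues(np.zeros(3))[0]
    cur=np.r_[s["tool_pos"],np.degrees(s["ee_rot"][2])]
    rows=[]
    for w in wps:
        w=np.array(w,float);dy=(w[3]-cur[3]+180)%360-180
        n=int(max(np.ceil(np.linalg.norm(w[:3]-cur[:3])/vmax),np.ceil(abs(dy)/wmax),1))
        start=cur.copy()
        for k in range(1,n+1):
            tgt=np.r_[start[:3]+(w[:3]-start[:3])*k/n,start[3]+dy*k/n]
            a=np.radians(cur[3]);d=tgt[:3]-cur[:3]
            x=d[0]*np.cos(a)+d[1]*np.sin(a);y=d[0]*np.sin(a)-d[1]*np.cos(a)
            row=[0,0,round(-(tgt[3]-cur[3]),2),round(x,4),round(y,4),round(-d[2],4),jaw]
            rows.append(row);cur[0:2]+=[row[3]*np.cos(a)+row[4]*np.sin(a),row[3]*np.sin(a)-row[4]*np.cos(a)]
            cur[2]-=row[5];cur[3]-=row[2]
    for i in range(0,len(rows),12):print(str(sum(rows[i:i+12],[])).replace(" ",""),"\n")
    print(len(rows),cur)
E
python3 - <<'E'
from h import *
print(hit("side",245,240,0),hit("scene",405,245,0),hit("scene",150,215,0))
plan([(.28,.45,.38,150),(.42,.05,.38,110),(.46,-.295,.25,70.3)],1)
E
```

```text
[ 0.74015443 -0.23095034  0.        ] [ 0.73199021 -0.19289373  0.        ] [0.2933361  0.24746936 0.        ]
[0,0,np.float64(1.23),np.float64(-0.0142),np.float64(-0.0169),np.float64(-0.0249),1,0,0,np.float64(1.23),np.float64(-0.0146),np.float64(-0.0166),np.float64(-0.0249),1,0,0,np.float64(1.23),np.float64(-0.015),np.float64(-0.0163),np.float64(-0.0249),1,0,0,np.float64(1.23),np.float64(-0.0153),np.float64(-0.016),np.float64(-0.0248),1,0,0,np.float64(1.23),np.float64(-0.0156),np.float64(-0.0156),np.float64(-0.0249),1,0,0,np.float64(1.23),np.float64(-0.016),np.float64(-0.0153),np.float64(-0.0249),1,0,0,np.float64(3.33),np.float64(-0.0268),np.float64(-0.023),np.float64(-0.0),1,0,0,np.float64(3.34),np.float64(-0.028),np.float64(-0.0215),np.float64(-0.0),1,0,0,np.float64(3.33),np.float64(-0.0293),np.float64(-0.0197),np.float64(-0.0),1,0,0,np.float64(3.33),np.float64(-0.0304),np.float64(-0.0181),np.float64(-0.0),1,0,0,np.float64(3.34),np.float64(-0.0313),np.float64(-0.0162),np.float64(-0.0),1,0,0,np.float64(3.33),np.float64(-0.0323),np.float64(-0.0144),np.float64(-0.0),1] 

[0,0,np.floa
[... 628 characters left out ...]
0,0,np.float64(3.97),np.float64(-0.0345),np.float64(-0.0033),np.float64(0.013),1,0,0,np.float64(3.97),np.float64(-0.0348),np.float64(-0.0009),np.float64(0.013),1,0,0,np.float64(3.97),np.float64(-0.0347),np.float64(0.0015),np.float64(0.013),1,0,0,np.float64(3.97),np.float64(-0.0345),np.float64(0.0039),np.float64(0.013),1] 

[0,0,np.float64(3.97),np.float64(-0.0341),np.float64(0.0063),np.float64(0.013),1,0,0,np.float64(3.97),np.float64(-0.0337),np.float64(0.0086),np.float64(0.013),1,0,0,np.float64(3.97),np.float64(-0.0329),np.float64(0.011),np.float64(0.013),1,0,0,np.float64(3.97),np.float64(-0.0321),np.float64(0.0132),np.float64(0.013),1] 

28 [ 0.46002272 -0.29496532  0.24999971 70.29667213]
```

>>> apply_moves(steps=[0, 0, 1.2, -0.014, -0.017, -0.025, 1, 0, 0, 1.2, -0.015, -0.017, -0.025, 1, 0, 0, 1.2, -0.015, -0.016, -0.025, 1, 0, 0, 1.2, -0.015, -0.016, -0.025, 1, 0, 0, 1.2, -0.016, -0.016, -0.025, 1, 0, 0, 1.3, -0.016, -0.015, -0.025, 1, 0, 0, 3.3, -0.027, -0.023, 0, 1, 0, 0, 3.3, -0.028, -0.021, 0, 1, 0, 0, 3.3, -0.029, -0.02, 0, 1, 0, 0, 3.3, -0.03, -0.018, 0, 1, 0, 0, 3.4, -0.031, -0.016, 0, 1, 0, 0, 3.4, -0.032, -0.014, 0, 1])

```text
time_s: 1.15
tool_pos: [0.3508, 0.2499, 0.3813]
ee_rot: [3.142, 0.0, 2.268]
wrist_force: [0.9, 0.1, -0.5]
finger_gap: 1.0
```

>>> apply_moves(steps=[0, 0, 3.3, -0.033, -0.012, 0, 1, 0, 0, 3.3, -0.034, -0.01, 0, 1, 0, 0, 3.3, -0.034, -0.009, 0, 1, 0, 0, 3.3, -0.035, -0.007, 0, 1, 0, 0, 3.4, -0.035, -0.004, 0, 1, 0, 0, 3.4, -0.035, -0.002, 0, 1, 0, 0, 4, -0.034, -0.008, 0.013, 1, 0, 0, 4, -0.034, -0.006, 0.013, 1, 0, 0, 4, -0.034, -0.003, 0.013, 1, 0, 0, 4, -0.035, -0.001, 0.013, 1, 0, 0, 4, -0.035, 0.001, 0.013, 1, 0, 0, 4, -0.034, 0.004, 0.013, 1])

```text
time_s: 2.15
tool_pos: [0.4454, -0.1559, 0.3027]
ee_rot: [-3.142, 0.0, 1.499]
wrist_force: [1.0, 0.0, 0.4]
finger_gap: 1.002
```

>>> apply_moves(steps=[0, 0, 4, -0.034, 0.006, 0.013, 1, 0, 0, 4, -0.034, 0.009, 0.013, 1, 0, 0, 4, -0.033, 0.011, 0.013, 1, 0, 0, 4, -0.032, 0.013, 0.013, 1, 0, 0, 0, 0, 0, 0, 1])

```text
time_s: 2.57
tool_pos: [0.4609, -0.2967, 0.2486]
ee_rot: [-3.139, 0.001, 1.216]
wrist_force: [0.1, 0.5, -0.3]
finger_gap: 0.995
```

```bash
python3 - <<'E'
from h import *
s=bot.sense();print(s["tool_pos"],np.degrees(s["ee_rot"]),s["time_s"])
import pickle;pickle.dump(bot.calibration("wrist"),open("w1.pkl","wb"))
cv2.imwrite("pics/w1.png",cv2.convertScaleAbs(bot.grab_frame("wrist")[:,:,::-1],alpha=1.3))
E
```

```text
[ 0.46085069 -0.2966982   0.24860499] [-1.79878083e+02  4.76701279e-02  6.96869606e+01] 2.5667
```

View pics/w1.png

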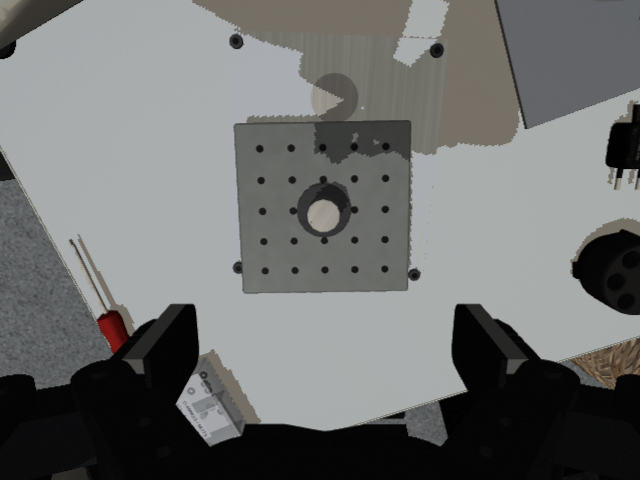

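Wrist view: the screws are at (236,41), (436.5,50), (415,274) and (237,268), and the disc is at (334,98). The plate corners are at (235,124), (411,121), (408,291) and (243,293), and the post top is at (324,216).

```bash
python3 - <<'E'
from h import *
import pickle;c=pickle.load(open("w1.pkl","rb"));r=lambda x:np.round(x,4)
s=np.array([hit("",*p,.022,c) for p in [(236,41),(436.5,50),(415,274)]]);print(r(s),r((s[0]+s[2])/2))
e=s[1]-s[2];print("yaw",np.degrees(np.arctan2(e[1],e[0])),np.linalg.norm(e)); e=s[0]-s[1];print(np.degrees(np.arctan2(e[1],e[0]))-90,np.linalg.norm(e))
print("disc",r(hit("",334,98,.018,c)),"post",r(hit("",324,216,.0875,c)))
k=np.array([hit("",*p,z,c) for p,z in [((235,124),.0463),((411,121),.0463),((408,291),.0568),((243,293),.0568)]]);print(r(k),r(k.mean(0)))
for a,b,o in((0,3,0),(1,2,0),(0,1,90),(3,2,90)):
    e=k[a]-k[b];print(np.degrees(np.arctan2(e[1],e[0]))-o,np.linalg.norm(e))
E
```

```text
[[ 0.4377 -0.1478  0.022 ]
 [ 0.5864 -0.21    0.022 ]
 [ 0.5139 -0.3865  0.022 ]] [ 0.4758 -0.2672  0.022 ]
yaw 67.67187777652167 0.19079871392169107
67.30621616244247 0.16115482036362672
disc [ 0.4967 -0.2156  0.018 ] post [ 0.4592 -0.2937  0.0875]
[[ 0.4161 -0.2083  0.0463]
 [ 0.5463 -0.2541  0.0463]
 [ 0.5009 -0.3847  0.0568]
 [ 0.3695 -0.3381  0.0568]] [ 0.4582 -0.2963  0.0516]
70.25513196071263 0.13832654562931818
70.83349145395543 0.13866273752858507
70.6373801899866 0.13805678838032687
70.49792252244296 0.13945062574912653
```

>>> apply_moves(steps=[0, 0, -0.8, 0.001, -0.002, 0.037, 1, 0, 0, 0, 0, 0, 0.037, 1, 0, 0, 0, 0, 0, 0.037, 1, 0, 0, 0, 0, 0, 0.037, 1, 0, 0, 0, 0, 0, 0.025, 0.5, 0, 0, 0, 0, 0, 0.01, 0.3, 0, 0, 0, 0, 0, 0, 0, 0, 0, 0, 0, 0, 0, -0.2], grip_force=25)

```text
time_s: 3.28
tool_pos: [0.4604, -0.2904, 0.0691]
ee_rot: [3.141, 0.0, 1.238]
wrist_force: [0.3, -1.3, -0.5]
finger_gap: 0.456
```

>>> apply_moves(steps=[0, 0, 0, 0, 0, 0, -0.4, 0, 0, 0, 0, 0, 0, -1, 0, 0, 0, 0, 0, 0, -1, 0, 0, 0, 0, 0, 0, -1, 0, 0, 0, 0, 0, 0, -1], grip_force=25)

```text
time_s: 3.7
tool_pos: [0.4612, -0.2913, 0.0702]
ee_rot: [3.138, 0.001, 1.237]
wrist_force: [0.5, 1.9, 7.4]
finger_gap: 0.28
```

>>> apply_moves(steps=[0, 0, 0, 0.003, 0.001, -0.002, -1, 0, 0, 0, 0.004, 0.001, 0, -1, 0, 0, 0, 0.004, 0.001, 0, -1, 0, 0, 0, 0.004, 0.001, 0, -1, 0, 0, 0, 0.004, 0.001, 0, -1, 0, 0, 0, 0.004, 0.001, 0, -1, 0, 0, 1, 0.002, 0.001, 0, -1, 0, 0, 1, 0, 0, 0, -1, 0, 0, 1, 0, 0, 0, -1, 0, 0, 0, 0, 0, 0, -1])

```text
time_s: 4.53
tool_pos: [0.4746, -0.2691, 0.0701]
ee_rot: [-3.141, -0.0, 1.183]
wrist_force: [1.3, 1.8, -4.5]
finger_gap: 0.277
```

```bash
python3 - <<'E'
from h import *
import pickle;pickle.dump(bot.calibration("wrist"),open("w2.pkl","wb"))
s=bot.sense();print(s["tool_pos"],np.degrees(s["ee_rot"]),s["wrist_force"],s["ft_torque"])
w=cv2.convertScaleAbs(bot.grab_frame("wrist")[:,:,::-1],alpha=1.3)
c=bot.grab_frame("scene")[240:340,260:390,::-1];d=bot.grab_frame("side")[200:300,290:450,::-1]
cv2.imwrite("pics/sc2.png",c);cv2.imwrite("pics/sd2.png",d)
o=np.zeros((600,800,3),np.uint8);o[:300,:400]=cv2.resize(w,(400,300))
o[:400,400:]=cv2.resize(d,(400,250))[:250].repeat(1,0) if 0 else cv2.copyMakeBorder(cv2.resize(d,(400,250),interpolation=3),0,150,0,0,0)
o[300:600,:390]=cv2.resize(c,(390,300),interpolation=3);o[300:,400:]=cv2.resize(w[:360],(400,300))*0
cv2.imwrite("pics/all2.png",o)
E
```

```text
[ 0.47459783 -0.26911539  0.07014982] [-1.79978411e+02 -1.51672001e-02  6.77896834e+01] [ 1.32115205  1.80236485 -4.51660327] [ 0.2196492  -0.13606275 -0.02059662]
```

View pics/all2.png

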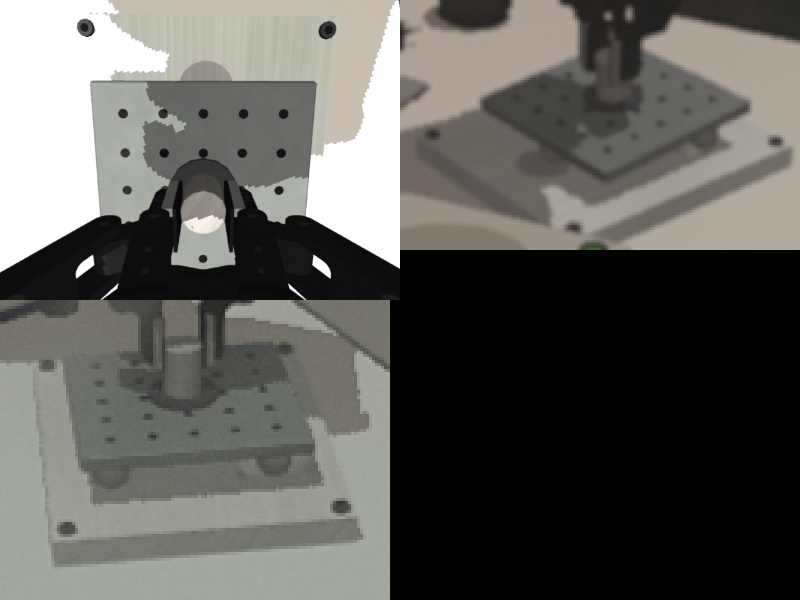

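The plate followed the post and is still riding on the base. In the wrist view (scaled 1.6) the front edge corners are at (91,82) and (316,82), and the screws are at (86,27) and (328,30).

```bash
cat > e.py <<'E'
from h import *
import pickle,sys
def ana(pk,corners,screws,zt):
    c=pickle.load(open(pk,"rb"))
    s=[hit("",*p,.022,c) for p in screws];k=[hit("",*p,zt,c) for p in corners]
    a=np.arctan2(*(s[0]-s[1])[1::-1])-np.pi/2;B=np.array([[np.cos(a),np.sin(a)],[-np.sin(a),np.cos(a)]])
    m=(s[0]+s[1])[:2]/2;e=[B@(q[:2]-m)*1000 for q in k]
    print("base yaw",np.degrees(a),"screw gap",np.linalg.norm(s[0]-s[1]),"world mid",m)
    d=e[0]-e[1];print("edge len",np.linalg.norm(d),"turn deg",np.degrees(np.arctan2(-d[0],d[1])))
    for q in e:print("corner base xy",q+[95,0])
E
python3 - <<'E'
from e import *
f=1.6
ana("w2.pkl",[(91*f+.3,82*f),(316*f+.3,82*f)],[(86*f,27.3*f),(327.5*f,30*f)],.0463)
E
```

```text
base yaw 67.20557303348583 screw gap 0.16057588817245422 world mid [ 0.51238619 -0.17883878]
edge len 137.178514971534 turn deg 0.5976818888920281
corner base xy [60.15197559 70.37954478]
corner base xy [ 61.58292963 -66.79150661]
```

>>> apply_moves(steps=[0, 0, 0.3, 0.003, 0.001, 0.001, -1, 0, 0, 0.3, 0.003, 0, 0, -1, 0, 0, 0, 0.003, 0, 0, -1, 0, 0, 0, 0.0015, 0, 0, -1, 0, 0, 0, 0, 0, 0, -1, 0, 0, 0, 0, 0, 0, -1])

```text
time_s: 5.18
tool_pos: [0.4796, -0.2597, 0.0692]
ee_rot: [-3.141, -0.0, 1.175]
wrist_force: [0.4, 0.5, -6.5]
finger_gap: 0.279
```

>>> apply_moves(steps=[0, 0, 0, 0, 0, 0, 0, 0, 0, 0, 0, 0, 0, 0.2, 0, 0, 0, 0, 0, 0, 0.3, 0, 0, 0, 0, 0, 0, 0.3])

```text
time_s: 5.52
tool_pos: [0.48, -0.2603, 0.0698]
ee_rot: [3.141, 0.0, 1.174]
wrist_force: [0.1, -0.3, -0.2]
finger_gap: 0.653
```

```bash
cat > shot.py <<'E'
from h import *
import pickle,sys
n=sys.argv[1]
pickle.dump(bot.calibration("wrist"),open(f"w{n}.pkl","wb"))
s=bot.sense();print(s["tool_pos"],np.degrees(s["ee_rot"]),s["wrist_force"])
w=cv2.convertScaleAbs(bot.grab_frame("wrist")[:,:,::-1],alpha=1.3)
c=bot.grab_frame("scene")[245:335,260:390,::-1];d=bot.grab_frame("side")[205:300,290:450,::-1]
o=np.zeros((600,800,3),np.uint8);o[:360,:480]=cv2.resize(w,(480,360))
d=cv2.resize(d,None,fx=2.5,fy=2.5,interpolation=3);c=cv2.resize(c,None,fx=2.5,fy=2.5,interpolation=3)
o[362:362+d.shape[0],:400]=d;o[362:362+c.shape[0],402:402+c.shape[1]]=c
cv2.imwrite(f"pics/all{n}.png",o)
E
python3 shot.py 3
```

```text
[ 0.48001703 -0.26034338  0.06978612] [1.79938116e+02 1.15996035e-02 6.72779018e+01] [ 0.08681303 -0.34200793 -0.18129948]
```

View pics/all3.png

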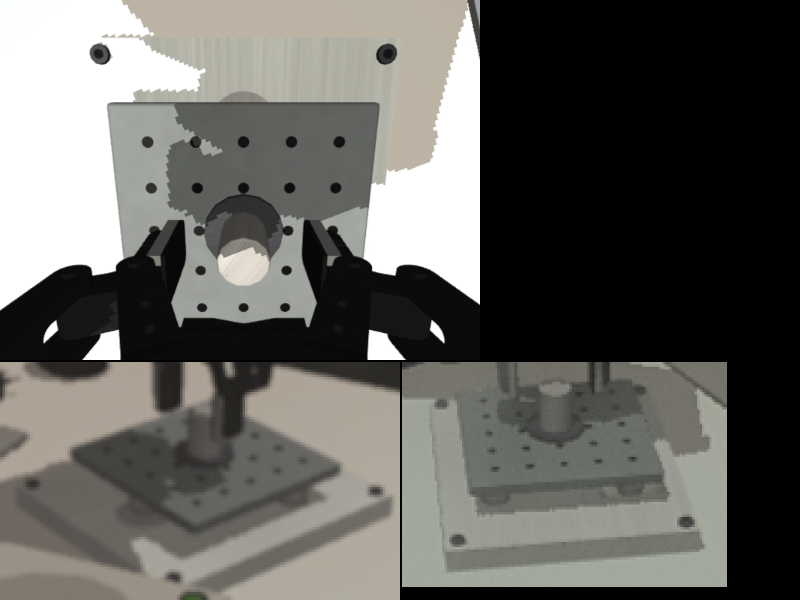

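After release, the wrist view (scaled 1.333) shows front corners at (108,103) and (379,104) and screws at (100,54) and (387,54).

```bash
python3 - <<'E'
from e import *
f=4/3
ana("w3.pkl",[(108*f+.2,103*f),(379*f+.2,103.5*f)],[(100*f,54*f),(387*f,54*f)],.0465)
E
```

```text
base yaw 67.29009989182127 screw gap 0.16105700343534138 world mid [ 0.51234551 -0.17891364]
edge len 137.73324109998006 turn deg -0.10944796785439193
corner base xy [68.86418764 68.79762829]
corner base xy [ 68.60108599 -68.93536152]
```

```bash
cat >> h.py <<'E'
def tri(a,b):
    o1,d1=ray("scene",*a);o2,d2=ray("side",*b)
    k=np.linalg.lstsq(np.c_[d1,-d2],o2-o1,rcond=None)[0];p=o1+d1*k[0];q=o2+d2*k[1];return (p+q)/2,np.linalg.norm(p-q)
E
python3 - <<'E'
from h import *
print("rear",tri((287.2,295.4),(426,246.2)));print("front",tri((283.2,257),(368,268.2)))
# finer crops to look at
a=bot.grab_frame("scene")[245:335,260:390,::-1];b=bot.grab_frame("side")[205:300,290:450,::-1]
o=np.zeros((600,800,3),np.uint8)
a=cv2.resize(a[20:80],None,fx=5,fy=5,interpolation=3);b=cv2.resize(b[30:85,:],None,fx=5,fy=5,interpolation=3)
o[:300,:650]=a;o[302:577]=b;cv2.imwrite("pics/z3.png",cv2.convertScaleAbs(o,alpha=1.6))
E
```

```text
rear (array([ 0.38661592, -0.30435688,  0.04494822]), np.float64(0.001346456799316192))
front (array([ 0.4407281 , -0.18063761,  0.04695738]), np.float64(0.0018590937747905499))
```

View pics/z3.png

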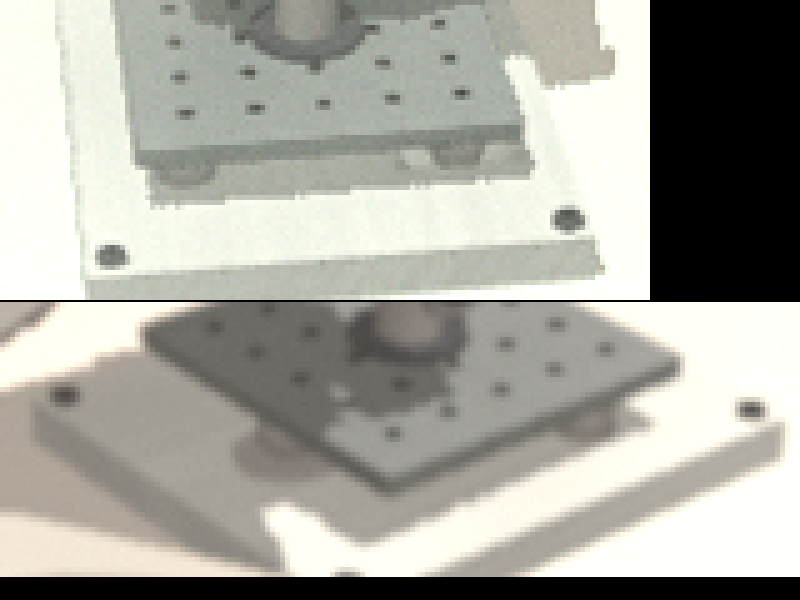

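Front and rear corner heights are 47 and 45 mm, so the plate is level, and its turn is about −0.1°. It looks seated, so I'll retreat straight up and check from above.

>>> apply_moves(steps=[0, 0, 0, 0, 0, -0.02, 0.3, 0, 0, 0, 0, 0, -0.03, 0.4, 0, 0, 0, 0, 0, -0.04, 1, 0, 0, 0, 0, 0, -0.04, 1, 0, 0, 0, 0, 0, -0.04, 1, 0, 0, 0, 0, 0, -0.03, 1, 0, 0, 0, 0, 0, 0, 1, 0, 0, 0, 0, 0, 0, 1])

```text
time_s: 6.43
tool_pos: [0.4805, -0.2605, 0.2714]
ee_rot: [3.137, 0.001, 1.174]
wrist_force: [0.6, 0.4, -0.3]
finger_gap: 1.0
```

```bash
python3 - <<'E'
from h import *
import pickle
s=bot.sense();print(s["tool_pos"],s["time_s"],s["wrist_force"])
pickle.dump(bot.calibration("wrist"),open("w4.pkl","wb"))
w=bot.grab_frame("wrist")[:,:,::-1];cv2.imwrite("pics/w4.png",cv2.convertScaleAbs(w[:360],alpha=1.2))
E
```

```text
[ 0.48051934 -0.26051315  0.27143896] 6.4333 [ 0.55802312  0.38002902 -0.32462247]
```

View pics/w4.png

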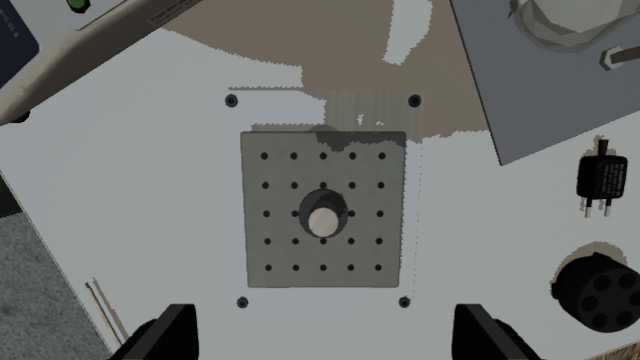

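The four screws are at (231,100), (414.5,101), (404.5,302) and (242,302). The plate corners are at (240.5,132), (405.5,132), (399,287) and (247.5,287), and the post top is at (323,222).

```bash
python3 - <<'E'
from h import *
import pickle;c=pickle.load(open("w4.pkl","rb"))
s=np.array([hit("",*p,.022,c)[:2] for p in [(231,100),(414.5,101),(404.5,302),(242,302)]])
d=s[0]+s[1]-s[2]-s[3];a=np.arctan2(d[1],d[0]);B=np.array([[np.cos(a),np.sin(a)],[-np.sin(a),np.cos(a)]]);m=s.mean(0)
print(np.degrees(a),m,((s-m)@B.T*1000).round(1).tolist())
k=np.array([hit("",*p,.047,c)[:2] for p in [(240.5,132),(405.5,132),(399,287),(247.5,287)]])
e=(k-m)@B.T*1000;print(e.round(1).tolist(),e.mean(0)); q=e[0]+e[1]-e[2]-e[3];print("turn",np.degrees(np.arctan2(q[1],q[0])))
print("post",B@(hit("",323,222,.083,c)[:2]-m)*1000)
E
```

```text
67.3595767258192 [ 0.47539621 -0.26707018] [[96.0, 80.7], [95.0, -80.7], [-95.8, -81.0], [-95.3, 81.0]]
[[69.1, 69.1], [68.9, -69.4], [-70.0, -70.0], [-69.6, 70.0]] [-0.42016237 -0.07108587]
turn -0.03789954241196675
post [-0.313362    0.10363303]
```

```bash
python3 -c "
from station import bot
bot.finish_job();print(bot.sense()['time_s'])"
```

```text
the job is handed in; nothing more can be done
the job is handed in; nothing more can be done
```

I slid the stage plate back into its seats and handed the job in at about 6.5 s of the 42 s allowed. I gripped the post lightly with the jaws along the base's y, then moved the plate about 33 mm towards the base's +x. I turned it back about 3° on the way, then let go and retreated straight up.

**Last checks:**

| Check | Result |
|---|---|
| Plate centre from base centre (wrist camera, from above) | −0.4 mm in x, −0.1 mm in y |
| Plate turn | about 0.0° |
| Post top from base centre | −0.3 mm in x, +0.1 mm in y |
| Top corner heights (two views), rear / front | 45 mm / 47 mm, where 47 mm is home |
| Gripper | open, 27 cm above the table, no contact force |

**Small disagreements:** in the view from above the plate's rear edge came out about 1 % wider than its front, which would put the rear 2–3 mm high. The two-view triangulation put it 2 mm low instead. Both are within measuring noise; an unseated plate would be about 10 mm high at the rear.

I only triangulated heights on the cone side. For the groove side I relied on how far the ball feet showed under the plate and on the plate's symmetry.

I did not re-measure the tube holder, vial and syringe. The arm passed over the table with the tool above about 0.23 m and came down only at the stage.

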